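# Put the pocket torch away in its clamshell dock

## Robot

A 6-joint arm with a two-finger parallel gripper is mounted at the origin on the work surface. World frame = base frame: x ahead of the robot, y to its left, z up, the work surface at z = 0. Lengths are in m, angles in rad, forces in N, time in s.
With the tool pointing down it reaches from about 0.25 to 0.775 m from the base axis. Payload 4 kg.
Tool frame: the origin (TCP) lies at the very end of the fingers, on their centre line; the grasp point (between the pads) lies behind it (r.grip_point_offset is the z of the grasp point in the tool frame, in m); z points along the fingers, y is the line along which they close (so a half turn about z gives the same grasp; the last joint's range is limited). The gripper opens to 85 mm and grips with 20 to 120 N. Pads are 22 mm wide; open, the fingers measure 114 mm over their backs; the gripper's body (76 mm by 85 mm) begins 54 mm behind the grasp point. The pads swing forward as they close: fully open they stand 13 mm farther back than shut.
Start: joints at [-1.304, 0.087, 1.371, -0, 1.684, -0.103], TCP at [0.199, -0.513, 0.231] pointing down, gripper open.
Joint ranges: [-3.1, 3.1], [-0.76, 2.03], [0.27, 2.55], [-1.08, 4.22], [0.17, 2.65], [-2.57, 2.57]. Speed limits (rad/s): [2.79, 2.79, 3.14, 3.14, 3.14, 3.14].

## Interface

Orientations are given as [roll, pitch, yaw] about the fixed x, y, z axes, in that order (R = Rz(yaw) Ry(pitch) Rx(roll)).
In Python, from workcell import r gives the robot as it stands.
- The arm moves only by the tool drive_tool, never from a script. Its arguments are lists of equal length, an entry for each row: "dp": the shift along the tool's x, y, z in mm, a list of three; "rot": the turn, a rotation vector about the tool's x, y, z in degrees, a list of three; "grip": the opening, from 0 (shut) to 1 (fully open). A call has 1 to 5 rows; each row is the pose to reach, as a shift and turn from the pose commanded when the call began, along the tool's axes at that moment; what a row does not reach only later rows make up. A row lasts 1/10 s, in which the tool goes at most 50 mm and 8.59 degrees, less where a joint would pass 70% of its speed; a pose out of reach is approached as far as the arm can. A call with a gripper value outside its range is refused whole. The fingers move at their own pace and stop on an object; "squeeze" is the grip in N (left out, the last holds). Time passes only in rows, so rows that repeat a pose let the fingers close. It gives the time, the measured TCP pose, the force, the opening and the grip force at its end, in the units of the state.
- r.read_state(): the state, without advancing time (a new reading comes with each control period).
- r.snapshot(name): name is "side" or "top"; returns the picture (384x512x3 uint8, red, green, blue); there is no depth.
- r.camera_params(name): a dict with "mtx" (3x3 intrinsics, pixels), "world_to_cam" (4x4, takes a point from world to camera coordinates). Camera axes: x right, y down, z forward; pixel columns grow to the right and rows downward; lengths in m; the calibration is good to about 2 mm. A picture is of the moment at which its call begins. camera_params takes no time and is no camera call.
- r.hand_in(): hands the job in; it is judged then, once.
The state is a dict: "time": time; "joint_positions": joint angles; "dq": joint speeds; "joint_efforts": joint torques, N m; "position": TCP position; "ee_rot": TCP orientation; "wrist_force": force on the tool from outside, world axes, zero at the start; "torque": the same for the moment, N m; "gripper_width": finger opening in m; "grasp_force": force on a finger pad.
Only numpy, scipy, OpenCV 4.12 (cv2) and the standard library are available. Lean on these libraries where they do the work, as an engineer would, in place of code of your own. Each camera call takes 0.05 s, during which the arm holds its last target. There are 200 camera calls.

## Task

Draw the metal pocket torch up out of its cup and stand it gently, head up, in the round socket of the open upright clamshell dock; let go of it there, then swing the dock's front shell shut until the rims of the two halves meet edge to edge with no gap. Leave the wooden clothes brush in the other cup and every other thing on the console where it is.

Things in the scene. Friction and masses are not known exactly. Their poses are not given: they have to be found in the camera images.
- torch: Plain aluminium pocket torch, 140 long, loose, 100 to 190 g, upright in cup_a with 61 showing. Flat-footed round barrel 28 in diameter, flaring from 92 to 104 above the foot into a round head 34 in diameter from 104 to 140 (grip it here). Origin at the centre of the foot, z towards the head.
- dock: Fixed torch dock: dark steel foot 110 x 110 x 8 carrying two grey half-round upright shells, open at the top; shut, they form a tube 62 outside, 54 inside, top 108 above the console. Back half (+x side) fixed, front half hinged; rims meet in the plane x = 0. Flat 4 thick flanges on the free edge reach y = -45. Origin under the tube's axis, z up; +x within 0.6 rad of pointing away from the robot.
- dock_socket (a point): Centre of the floor of the dock's round socket, 8 above the console, on the tube's axis, axes as the dock's. A rubber ring 34 inside, 42 outside, 6 high, surrounds it; the torch's foot drops in from above with 3 to spare all round. The standing torch's top is 148 above the console, 40 above the shells.
- shell_hinge (a point): Top of the vertical hinge axis (steel barrel of radius 4), 34 along the dock's +y from the tube's axis, 108 above the console.
- shell_edge (a point): Top outer corner of the front half's flange, 79 from the hinge axis, 4 outside the rim plane, 108 above the console; moves with the front half, which reaches from 10 to 108 above the console.
- shell (a joint): Opening angle of the front half in rad: 0 = rims meet, 2.4 = wide open; starts at 1.1 to 2.0. Seen from above it opens clockwise about the hinge, its free edge swinging out to the dock's -x side and then towards +y. Stiff hinge (0.06 N m): it stays where it is left.
- cup_a: Dark metal cup fixed on the console, round, straight, 50 outside diameter, 42 inside, 85 high, inner floor 6 above the console. Always holds the torch. Origin under its centre; z up.
- cup_b: The other cup, just the same, always holding the clothes brush. The two cups and the dock change places.
- brush: Wooden clothes brush standing in cup_b, loose, 150 long: round handle 24 in diameter up to 95, then a block head 20 x 40 x 55 with a short dark bristle pad on its +x side. Top about 156 above the console. Origin at its foot, z along it. Leave alone.
- bird: White ceramic bird figurine, loose, 66 tall, 48 across the body, tail reaching 44 and beak 33 from the middle. Origin under its centre. Leave alone.
- dish: Terracotta key dish, loose, 90 across, 26 high. Origin under its centre. Leave alone.
- clip: Blue plastic spring clip, loose, 60 x 26 x 19, long side along its x, holding nothing. Origin under its centre. Leave alone.
- opener: Flat chrome bottle opener, loose, 114 x 36 x 6, along its x; origin under it 56 from the handle end. Leave alone.
Mind the look-alikes: they are no part of the job. What is meant by the dock is not blue, and is the larger of those in its own colour.

How it is judged:
On the way, in this order (a step that is already met when the one before it is completed fails the run):
1. the torch is drawn clear of its cup (height (world z) of torch above 0.088 m), for 0.1 s.
2. the torch stands in the dock's socket, let go, with the front shell still open (horizontal distance between torch and dock_socket below 0.006 m and z of torch in the frame of dock_socket between -0.005 and 0.005 m and angle between torch's own z axis and vertical below 0.1 rad and value of joint shell above 0.5 rad and contact force between torch and the fingers below 0.05 N), for 0.2 s.
3. the front shell is shut, rim to rim (value of joint shell below 0.04 rad), for 0.2 s.
At the end, for the whole second after the job is handed in: The torch stands at rest, upright within 0.1 rad, on the floor of the dock's socket (foot centre within 6 mm sideways and 5 mm in height), and the front shell is shut to within 0.04 rad (a gap of 3 mm at the free edge) (horizontal distance between torch and dock_socket below 0.006 m and z of torch in the frame of dock_socket between -0.005 and 0.005 m and angle between torch's own z axis and vertical below 0.1 rad and value of joint shell below 0.04 rad and linear speed of torch below 0.02 m/s); the robot touches nothing.
It fails at once if the brush is moved more than 25 mm (distance of brush from where it was at the start of the episode above 0.025 m).
It fails at once if the bird, key dish, clip or bottle opener is moved more than 25 mm (distance of any of bird, dish, clip, opener from where it was at the start of the episode above 0.025 m).
It fails at once if the torch is banged or dropped into the dock (over 40 N) (contact force between torch and dock above 40 N).
It also fails if it takes over 69 s, if anything falls off the work surface, if the arm or the gripper's body presses on something with over 40 N, if the wrist force passes 120 N, or if a joint passes its speed limit or range.

## Working session

There is one attempt and no reset: what is moved stays moved. The work goes in short steps, Python scripts to look and compute and a tool call to move; the robot and the scene stay as the last step left them, time stands still between calls to the robot, and variables do not carry over. Pictures are saved under pics/ and viewed, at most 10 in all, crops included, and the job is handed in when it is done.

Besides the shell and the picture viewer there is one more tool, called after "Emit:" as name(argument=value, ...), one argument or row to a line, values as JSON. drive_tool: Moves the arm, as the interface text tells. Its arguments: {"type":"object","properties":{"dp":{"type":"array"},"rot":{"type":"array"},"grip":{"type":"array"},"squeeze":{"type":"number"}},"required":["dp","rot","grip"]}

```bash
mkdir -p pics; ls; python3 - <<'E'
from workcell import r
import cv2,numpy as np
for n in("side","top"):
    im=r.snapshot(n); cv2.imwrite(f"pics/{n}0.png",im[:,:,::-1]); p=r.camera_params(n); print(n,np.round(p["mtx"],1).tolist(),np.round(p["world_to_cam"],3).tolist())
    cv2.imwrite(f"pics/{n}0b.png",cv2.resize(im[:,:,::-1],(800,600),interpolation=cv2.INTER_CUBIC))
s=r.read_state();print(s,r.grip_point_offset)
E
```

```text
pics
side [[356.5, 0.0, 252.7], [0.0, 356.5, 191.3], [0.0, 0.0, 1.0]] [[1.0, -0.019, 0.018, -0.535], [-0.0, -0.686, -0.728, -0.032], [0.026, 0.728, -0.685, 1.064], [0.0, 0.0, 0.0, 1.0]]
top [[354.6, 0.0, 257.2], [0.0, 354.6, 189.7], [0.0, 0.0, 1.0]] [[0.003, -1.0, 0.006, -0.141], [-0.976, -0.004, -0.216, 0.552], [0.216, -0.006, -0.976, 1.037], [0.0, 0.0, 0.0, 1.0]]
{'time': 0.1, 'joint_positions': array([-1.30411827e+00,  8.78769496e-02,  1.37210432e+00,  2.47940141e-05,
        1.68359646e+00, -1.03099887e-01]), 'dq': array([-0.00039991, -0.00165249, -0.00368856,  0.00063138,  0.00043439,
       -0.00230024]), 'joint_efforts': array([ 2.04946438e-03, -3.53017437e+01, -3.14217925e+01, -1.65080683e-04,
        7.95739645e-03, -2.05758973e-06]), 'position': array([ 0.19866001, -0.51239151,  0.23025783]), 'ee_rot': array([-3.13962066e+00, -2.28809388e-04,  3.69780488e-01]), 'wrist_force': array([-0.50014148, -0.13740686, -1.5093916 ]), 'torque': array([ 0.04847074, -0.03908783, -0.04031347]), 'grasp_force': 0.0, 'gripper_width': 0.08548099120892008} -0.0187
```

View pics/top0b.png

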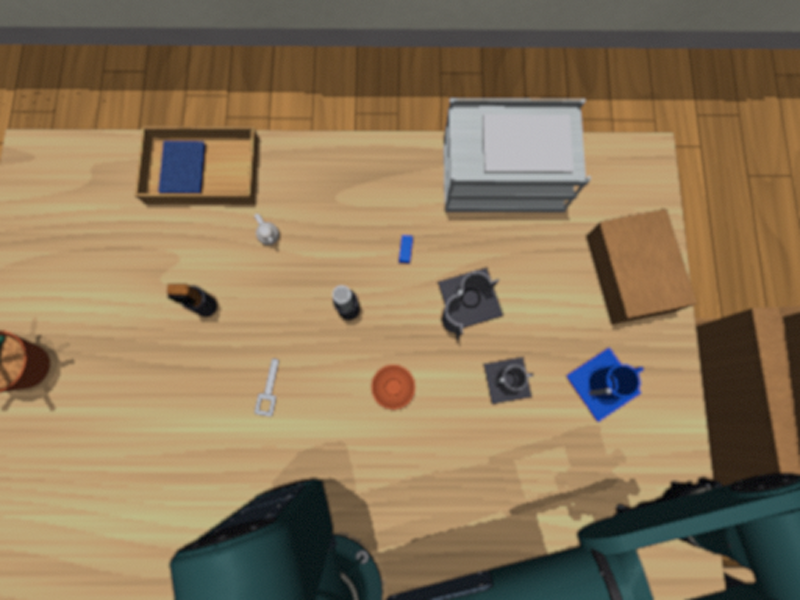

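View pics/side0b.png

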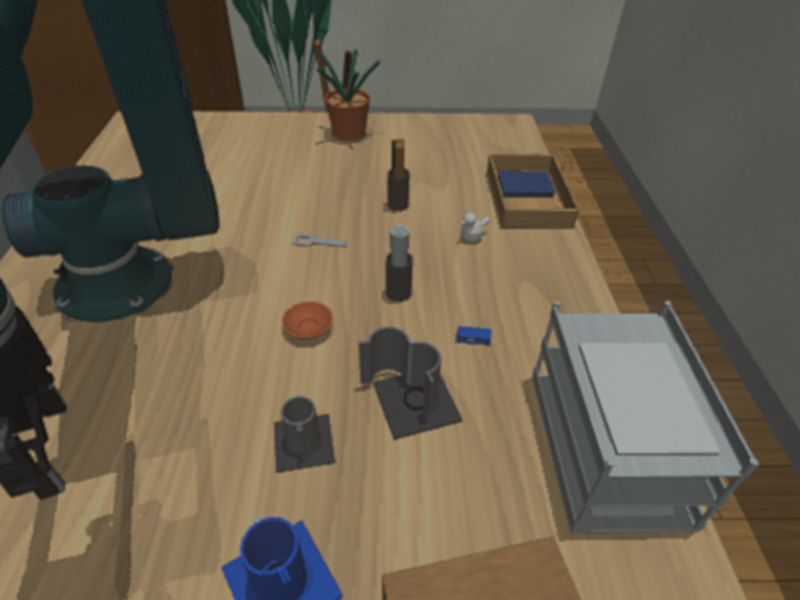

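The top view shows the torch head at about (344,296), the large grey dock at (470,298) with its shell open, the small dock at (508,380), the blue dock at (605,383) and the brush at (190,297), in 800x600 pixels. The side view agrees: torch (399,240), dock (410,385). Next I'll zoom in on the torch and dock and extract contours.

```bash
cat > h.py <<'E'
import cv2,numpy as np
from workcell import r
def cam(n):
    p=r.camera_params(n); return np.array(p["mtx"]),np.array(p["world_to_cam"])
def ray(n,uv):
    K,T=cam(n); uv=np.atleast_2d(uv).astype(float)
    d=np.c_[uv,np.ones(len(uv))]@np.linalg.inv(K).T@T[:3,:3]; return -T[:3,:3].T@T[:3,3],d
def onz(n,uv,z):
    o,d=ray(n,uv); return o+d*((z-o[2])/d[:,2])[:,None]
def proj(n,P):
    K,T=cam(n); q=np.atleast_2d(P)@T[:3,:3].T+T[:3,3]; q=q@K.T; return q[:,:2]/q[:,2:]
def tri(a,b):
    (o1,d1),(o2,d2)=ray("top",a),ray("side",b); d1,d2=d1[0],d2[0]
    s=np.linalg.lstsq(np.c_[d1,-d2],o2-o1,rcond=None)[0]; p,q=o1+s[0]*d1,o2+s[1]*d2
    return (p+q)/2,np.linalg.norm(p-q)
def crop(im,x,y,w,h,k): return cv2.resize(im[y:y+h,x:x+w],(w*k,h*k),interpolation=cv2.INTER_CUBIC)
E
python3 - <<'E'
from h import *
t=cv2.imread("pics/top0.png");s=cv2.imread("pics/side0.png")
c=np.zeros((600,800,3),np.uint8)
a=crop(t,275,165,50,60,8);c[:480,:400]=a
a=crop(s,225,205,75,75,5);c[:375,405:780]=a
a=crop(t,205,175,35,35,6)
c[380:590,405:615]=a
a=crop(s,240,140,30,55,4);c[378:598,640:760]=a
cv2.imwrite("pics/c1.png",c)
# dark plate in top
for n,im,bx in(("top",t,(275,165,325,225)),("side",s,(220,200,300,285))):
    g=cv2.cvtColor(im,cv2.COLOR_BGR2HSV);m=((g[...,2]<150)&(g[...,1]<90)).astype(np.uint8)
    k=np.zeros_like(m);k[bx[1]:bx[3],bx[0]:bx[2]]=1;m*=k
    cs,_=cv2.findContours(m,0,1);cc=max(cs,key=cv2.contourArea)
    print(n,cv2.contourArea(cc),cv2.approxPolyDP(cc,2,True)[:,0].tolist())
E
```

```text
top 1162.0 [[311, 171], [280, 180], [284, 192], [283, 206], [292, 216], [299, 208], [321, 202], [316, 186], [318, 179], [313, 178]]
side 3039.5 [[229, 218], [230, 245], [233, 245], [233, 248], [237, 245], [240, 248], [251, 280], [296, 268], [281, 238], [282, 226], [277, 220], [263, 217], [251, 208], [241, 209], [234, 217]]
```

View pics/c1.png

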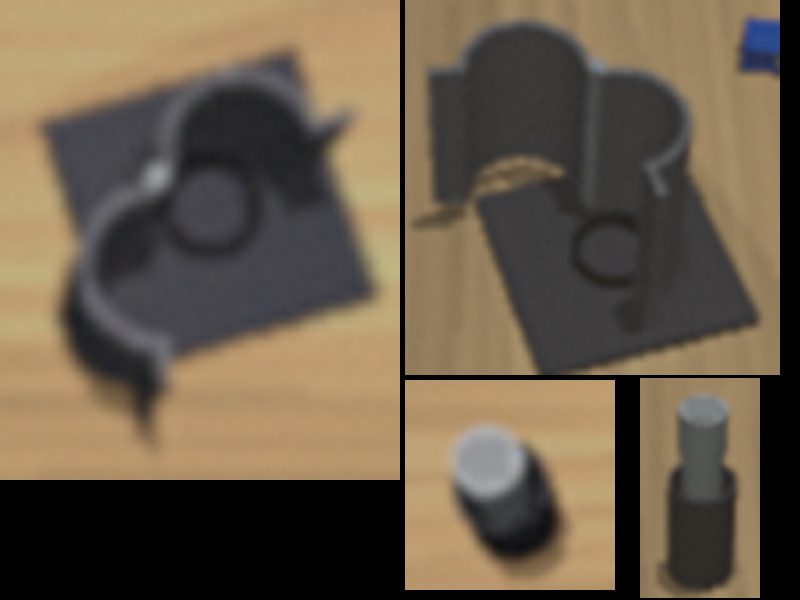

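The crops show the plate corners at top-crop (42,125), (293,48) and (375,295), the ring at (212,208), the hinge at (156,176) and the open flange tip near (162,385). The torch top is at (488,462) in the top crop and (703,410) in the side crop.

```bash
python3 - <<'E'
from h import *
t=cv2.imread("pics/top0.png");s=cv2.imread("pics/side0.png")
f=lambda X,k,x0,y0:np.atleast_2d((np.atleast_2d(X)+.5)/k-.5+[x0,y0])
P=onz("top",f([[42,125],[293,48],[375,295]],8,275,165),.008);print("corners",P.round(4).tolist(),np.linalg.norm(np.diff(P,axis=0),axis=1),"ctr",(P[0]+P[2])/2)
e1=P[1]-P[0];e2=P[1]-P[2];print("yaw of +x by edge2",np.arctan2(e2[1],e2[0]),"edge1",np.arctan2(e1[1],e1[0])+np.pi/2)
ring=onz("top",f([212,208],8,275,165),.014);print("ring top",ring)
print("ring side",onz("side",f([612-405,249],5,225,205),.014))
print("side corners",onz("side",f([[475-405,195],[757-405,322],[540-405,374]],5,225,205),.008))
h=onz("top",f([156,176],8,275,165),.108);print("hinge",h)
print("hinge tri",tri(f([156,176],8,275,165),f([598-405,66],5,225,205)))
print("hinge/corner top-edge",onz("top",f([162,385],8,275,165),.108),onz("side",f([432-405,70],5,225,205),.108))
# torch bright discs
for n,im,bx in(("top",t,(210,178,230,205)),("side",s,(248,140,264,156))):
    g=cv2.cvtColor(im,cv2.COLOR_BGR2HSV).astype(int);m=((g[...,1]<60)&(g[...,2]>(130 if n=="top" else 120))).astype(np.uint8)
    k=np.zeros_like(m);k[bx[1]:bx[3],bx[0]:bx[2]]=1;m*=k
    cs,_=cv2.findContours(m,0,1);cc=max(cs,key=cv2.contourArea);print(n,cv2.fitEllipse(cc),cv2.boundingRect(cc))
print("torch top",onz("top",f([83,82],6,205,175),.146),"side",onz("side",f([63,32],4,240,140),.146),tri(f([83,82],6,205,175),f([63,32],4,240,140)))
# other items
for n,uv in(("brush",(190*.64,300*.64)),("clip",(405*.64,249*.64)),("bird",(267*.64,235*.64)),("smalldock",(512*.64,378*.64)),("dish",(393*.64,387*.64))):
    print(n,onz("top",uv,.05))
E
```

```text
corners [[0.5963, -0.2132, 0.008], [0.6294, -0.3169, 0.008], [0.5262, -0.3469, 0.008]] [0.10882    0.10747315] ctr [ 0.56126959 -0.28005049  0.008     ]
yaw of +x by edge2 0.2833469463150872 edge1 0.3091644882888225
ring top [[ 0.56057605 -0.28111431  0.014     ]]
ring side [[ 0.5617889  -0.28381042  0.014     ]]
side corners [[ 0.49515174 -0.24575394  0.008     ]
 [ 0.62871501 -0.32199238  0.008     ]
 [ 0.5259398  -0.34951462  0.008     ]]
hinge [[ 0.55206364 -0.24816075  0.108     ]]
hinge tri (array([ 0.55275524, -0.24836439,  0.10595211]), np.float64(0.0004320711843871501))
hinge/corner top-edge [[ 0.4737847  -0.24883101  0.108     ]] [[ 0.4764313  -0.25242097  0.108     ]]
top ((218.29241943359375, 187.61875915527344), (10.965457916259766, 11.480658531188965), 66.45348358154297) (213, 182, 12, 12)
side ((255.59413146972656, 146.79953002929688), (5.781226634979248, 11.919161796569824), 94.0752944946289) (250, 144, 12, 7)
torch top [[ 0.53740201 -0.02799907  0.146     ]] side [[ 0.53929814 -0.0306999   0.146     ]] (array([ 0.53871617, -0.02761907,  0.14349653]), np.float64(0.0014794660827231229))
brush [[0.54566442 0.28326516 0.05      ]]
clip [[ 0.65393189 -0.14519975  0.05      ]]
bird [[0.68245541 0.13753966 0.05      ]]
smalldock [[ 0.39360467 -0.35336316  0.05      ]]
dish [[ 0.37557151 -0.1225114   0.05      ]]
```

Emit:
drive_tool(
  dp=[
    [40,-27,0],
    [80,-54,0],
    [120,-81,0],
    [160,-108,0],
    [200,-134,0],
  ],
  rot=[
    [0,0,5],
    [0,0,10],
    [0,0,15],
    [0,0,21.2],
    [0,0,21.2],
  ],
  grip=[1,1,1,1,1],
)

```text
time: 0.6
position: [0.3374, -0.3137, 0.2309]
ee_rot: [-3.141, 0.0, -0.003]
wrist_force: [0.0, -0.7, -0.2]
gripper_width: 0.0852
grasp_force: 0.0
```

Emit:
drive_tool(
  dp=[
    [28,-40,0],
    [56,-80,0],
    [84,-120,0],
    [112,-160,0],
    [140,-200,0],
  ],
  rot=[
    [0,0,0],
    [0,0,0],
    [0,0,0],
    [0,0,0],
    [0,0,0],
  ],
  grip=[1,1,1,1,1],
)

```text
time: 1.1
position: [0.4774, -0.1137, 0.231]
ee_rot: [3.141, 0.0, -0.0]
wrist_force: [1.5, -0.8, -0.4]
gripper_width: 0.0856
grasp_force: 0.0
```

Emit:
drive_tool(
  dp=[
    [30,-42,0],
    [60,-84,0],
    [60,-84,0],
    [60,-84,0],
  ],
  rot=[
    [0,0,0],
    [0,0,0],
    [0,0,0],
    [0,0,0],
  ],
  grip=[1,1,1,1],
)

```text
time: 1.5
position: [0.5369, -0.0305, 0.2303]
ee_rot: [3.141, 0.002, 0.003]
wrist_force: [-0.1, -0.2, 0.9]
gripper_width: 0.0853
grasp_force: 0.0
```

Emit:
drive_tool(
  dp=[
    [1,-1,40],
    [1,-1,75],
    [1,-1,100],
    [1,-1,119],
    [1,-1,119],
  ],
  rot=[
    [0,0,0],
    [0,0,0],
    [0,0,0],
    [0,0,0],
    [0,0,0],
  ],
  grip=[1,1,1,1,1],
)

```text
time: 2.0
position: [0.5346, -0.032, 0.1086]
ee_rot: [-3.141, 0.008, -0.003]
wrist_force: [-0.1, 0.8, -1.0]
gripper_width: 0.0853
grasp_force: 0.0
```

Emit:
drive_tool(
  dp=[
    [0,0,0],
    [0,0,0],
    [0,0,0],
    [0,0,0],
    [0,0,0],
  ],
  rot=[
    [0,0,0],
    [0,0,0],
    [0,0,0],
    [0,0,0],
    [0,0,0],
  ],
  grip=[0.6,0.5,0.3,0.2,0],
  squeeze=40,
)

```text
time: 2.5
position: [0.5389, -0.0304, 0.1141]
ee_rot: [-3.141, -0.003, -0.0]
wrist_force: [-0.4, 1.3, 5.6]
gripper_width: 0.0329
grasp_force: 39.7
```

Emit:
drive_tool(
  dp=[
    [0,0,0],
    [0,0,-20],
    [0,0,-50],
    [0,0,-85],
    [0,0,-124],
  ],
  rot=[
    [0,0,0],
    [0,0,0],
    [0,0,0],
    [0,0,0],
    [0,0,0],
  ],
  grip=[0,0,0,0,0],
)

```text
time: 3.0
position: [0.5369, -0.0307, 0.2357]
ee_rot: [3.141, 0.004, -0.0]
wrist_force: [-0.1, 0.4, -2.1]
gripper_width: 0.0331
grasp_force: 39.9
```

Emit:
drive_tool(
  dp=[
    [0,0,-5],
    [0,0,-5],
    [0,0,-5],
  ],
  rot=[
    [0,0,0],
    [0,0,0],
    [0,0,0],
  ],
  grip=[0,0,0],
)

```text
time: 3.3
position: [0.5371, -0.0306, 0.2391]
ee_rot: [-3.141, 0.004, -0.0]
wrist_force: [-0.1, -0.7, -2.0]
gripper_width: 0.0327
grasp_force: 39.9
```

```bash
python3 - <<'E'
from h import *
s=r.read_state();print(s["position"].round(4),s["ee_rot"].round(4),s["wrist_force"].round(2),s["gripper_width"])
t=r.snapshot("top")[:,:,::-1];im=r.snapshot("side")[:,:,::-1];cv2.imwrite("pics/t2.png",t);cv2.imwrite("pics/s2.png",im)
c=np.zeros((600,800,3),np.uint8);u=proj("side",s["position"])[0].astype(int);v=proj("top",s["position"])[0].astype(int);print(u,v)
x,y=u-[40,40];c[:600,:400]=crop(im,x,y,80,120,5);x,y=v-[40,40];c[:400,400:]=crop(t,x,y,80,80,5)
cv2.imwrite("pics/c2.png",c);print(u-[40,40],v-[40,40])
E
```

```text
[ 0.5371 -0.0306  0.2391] [-3.1414e+00  3.6000e-03 -2.0000e-04] [-0.09 -0.75 -1.96] 0.03270045744120332
[255 117] [215 180]
[215  77] [175 140]
```

View pics/c2.png

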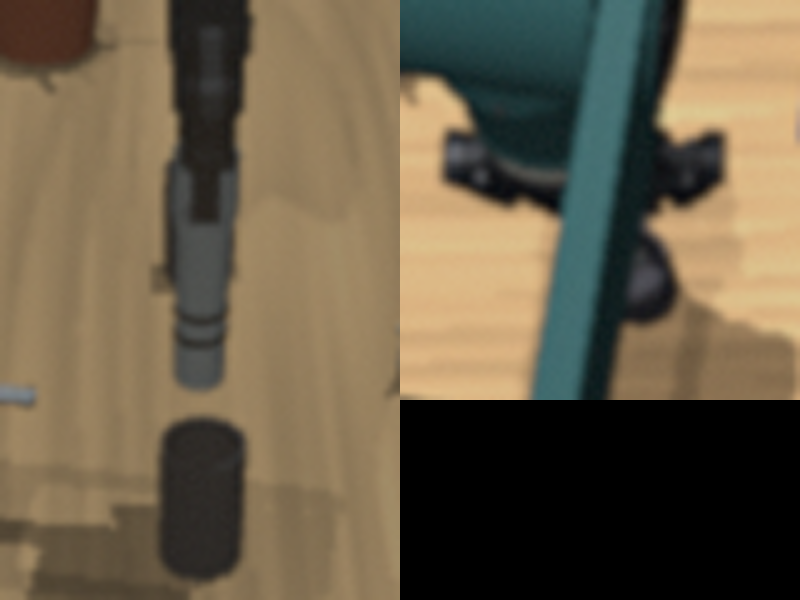

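```bash
python3 - <<'E'
from h import *
for z in(.131,.131+.092,.239): print(z,(proj("side",[.5371+.0005,-.0306-.0014,z])-[215,77]+.1)*5)
im=cv2.imread("pics/s2.png")[77:197,215:295].astype(int)
sat=im.max(2)-im.min(2)
for y in range(40,78,4):
    print(y,''.join('#' if v<28 else '.' for v in sat[y,25:60]), im[y,30:50,1].tolist())
E
```

```text
0.131 [[198.66497191 377.55566768]]
0.223 [[202.55704766 231.53288517]]
0.239 [[203.29018597 204.02702393]]
40 ........###############............ [128, 128, 100, 64, 60, 71, 75, 69, 52, 39, 35, 35, 36, 49, 66, 74, 73, 88, 116, 128]
44 ........##############............. [128, 128, 102, 62, 51, 68, 73, 69, 58, 54, 53, 52, 53, 57, 69, 70, 83, 115, 129, 133]
48 ........##############............. [126, 126, 101, 62, 44, 61, 73, 79, 80, 81, 81, 83, 80, 79, 75, 67, 74, 116, 135, 137]
52 ........#############.............. [116, 114, 92, 59, 43, 62, 74, 78, 80, 80, 81, 82, 81, 80, 73, 64, 80, 117, 134, 137]
56 .........############.............. [99, 87, 86, 75, 60, 67, 74, 79, 82, 82, 81, 83, 82, 78, 73, 81, 110, 126, 132, 134]
60 ..........###########.............. [126, 129, 133, 130, 110, 84, 76, 79, 83, 82, 82, 82, 80, 77, 71, 89, 122, 133, 135, 134]
64 ..........##########............... [123, 127, 130, 128, 111, 82, 67, 60, 55, 51, 51, 51, 56, 57, 69, 101, 125, 135, 133, 133]
68 ..........##########............... [123, 126, 129, 126, 103, 71, 53, 47, 52, 55, 55, 55, 54, 49, 70, 115, 133, 135, 133, 132]
72 ..........##########............... [123, 127, 128, 125, 105, 83, 77, 81, 81, 83, 83, 83, 78, 73, 83, 118, 133, 134, 132, 131]
76 ...........########................ [123, 125, 128, 127, 120, 100, 86, 83, 83, 82, 82, 80, 79, 87, 107, 125, 131, 133, 133, 131]
```

The torch hangs vertical in the fingers, clear of the cup, with its foot at side-crop (200,378). Next I carry it to the dock.

Emit:
drive_tool(
  dp=[
    [4,40,0],
    [8,85,0],
    [12,130,0],
    [16,175,0],
    [20,215,0],
  ],
  rot=[
    [0,0,0],
    [0,0,0],
    [0,0,0],
    [0,0,0],
    [0,0,0],
  ],
  grip=[0,0,0,0,0],
)

```text
time: 3.9
position: [0.5571, -0.2475, 0.2389]
ee_rot: [-3.14, 0.003, -0.001]
wrist_force: [1.1, 0.1, -0.9]
gripper_width: 0.0331
grasp_force: 40.1
```

Emit:
drive_tool(
  dp=[
    [2,20,0],
    [3,34,0],
    [3,38,0],
    [3,38,0],
    [3,38,0],
  ],
  rot=[
    [0,0,0],
    [0,0,0],
    [0,0,0],
    [0,0,0],
    [0,0,0],
  ],
  grip=[0,0,0,0,0],
)

```text
time: 4.4
position: [0.5611, -0.2821, 0.2415]
ee_rot: [-3.141, -0.0, 0.002]
wrist_force: [0.4, 0.4, -0.8]
gripper_width: 0.033
grasp_force: 40.1
```

Emit:
drive_tool(
  dp=[
    [0,0,30],
    [0,0,60],
    [0,0,85],
    [0,0,95],
    [0,0,95],
  ],
  rot=[
    [0,0,0],
    [0,0,0],
    [0,0,0],
    [0,0,0],
    [0,0,0],
  ],
  grip=[0,0,0,0,0],
)

```text
time: 4.9
position: [0.5602, -0.282, 0.1446]
ee_rot: [-3.139, 0.003, 0.001]
wrist_force: [0.8, 0.6, -0.7]
gripper_width: 0.0328
grasp_force: 40.1
```

```bash
python3 - <<'E'
from h import *
s=r.read_state();print(s["position"].round(4),s["ee_rot"].round(4),s["wrist_force"].round(2),s["gripper_width"])
t=r.snapshot("top")[:,:,::-1];im=r.snapshot("side")[:,:,::-1];cv2.imwrite("pics/t3.png",t);cv2.imwrite("pics/s3.png",im)
c=np.zeros((600,800,3),np.uint8)
c[:600,:450]=crop(im,230,185,75,100,6);c[:420,450:]=crop(t,275,160,50,60,7)
cv2.imwrite("pics/c3.png",c)
E
```

```text
[ 0.5602 -0.282   0.1446] [-3.1395e+00  3.1000e-03  1.2000e-03] [ 0.77  0.61 -0.74] 0.03282728902211627
```

View pics/c3.png

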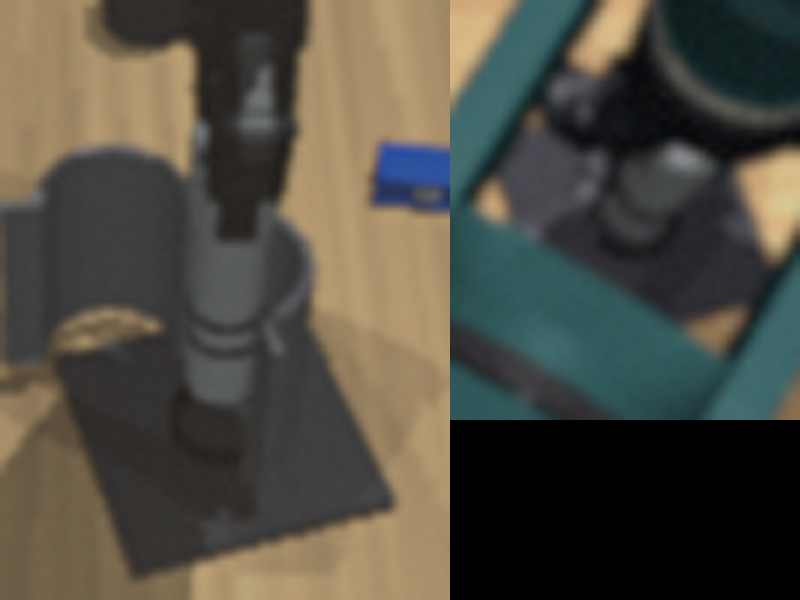

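```bash
python3 - <<'E'
from h import *
ring=np.array([.5618,-.2838])
print(proj("side",[*ring,.0366]),proj("side",[*ring,.0366+.03]), "edges", proj("side",[[ring[0]-.014,ring[1],.0366],[ring[0]+.014,ring[1],.0366]]))
print("front bottom",proj("side",[ring[0],ring[1]-.014,.0366]))
g=cv2.imread("pics/s3.png")[...,1].astype(int)
for y in range(226,258,2): print(y,g[y,256:278].tolist())
print('col',g[244:262,266].tolist())
E
```

```text
[[266.41601872 248.62300467]] [[266.98627863 240.62469225]] edges [[260.52625967 248.64934056]
 [272.30067948 248.59669158]]
front bottom [[266.69732065 253.41221404]]
226 [59, 56, 56, 55, 60, 67, 74, 81, 85, 89, 89, 91, 90, 90, 89, 88, 85, 81, 70, 61, 59, 56]
228 [58, 58, 56, 55, 58, 67, 74, 81, 85, 88, 90, 93, 92, 91, 91, 89, 86, 80, 68, 62, 58, 59]
230 [58, 57, 56, 55, 59, 69, 75, 82, 86, 89, 91, 92, 91, 91, 91, 89, 85, 79, 67, 59, 58, 56]
232 [60, 58, 56, 53, 60, 69, 76, 84, 87, 89, 92, 92, 91, 91, 91, 88, 84, 76, 65, 61, 57, 55]
234 [59, 59, 57, 55, 57, 63, 75, 84, 87, 89, 92, 91, 91, 91, 91, 88, 83, 73, 62, 59, 58, 65]
236 [58, 57, 56, 55, 56, 56, 68, 83, 89, 93, 92, 92, 92, 91, 91, 86, 77, 61, 56, 64, 78, 87]
238 [78, 60, 55, 55, 59, 58, 58, 58, 65, 77, 84, 87, 87, 84, 79, 64, 56, 59, 71, 73, 68, 64]
240 [68, 56, 52, 55, 61, 59, 71, 81, 77, 69, 64, 65, 66, 65, 69, 73, 64, 62, 82, 86, 71, 60]
242 [47, 46, 50, 56, 63, 65, 59, 66, 76, 82, 87, 88, 87, 83, 79, 66, 57, 51, 62, 89, 90, 71]
244 [51, 47, 50, 54, 62, 76, 83, 83, 74, 67, 65, 63, 64, 63, 67, 69, 61, 53, 53, 63, 69, 65]
246 [49, 49, 48, 48, 56, 75, 85, 89, 91, 94, 95, 93, 93, 93, 88, 77, 62, 54, 54, 58, 63, 61]
248 [51, 51, 50, 48, 53, 70, 86, 90, 92, 92, 92, 94, 92, 91, 87, 73, 60, 52, 54, 61, 62, 61]
250 [51, 51, 50, 41, 34, 48, 75, 88, 92, 94, 94, 94, 92, 89, 80, 67, 56, 53, 53, 60, 61, 59]
252 [50, 49, 42, 36, 37, 41, 43, 49, 54, 60, 65, 67, 66, 66, 62, 56, 54, 53, 55, 61, 60, 59]
254 [50, 48, 41, 37, 42, 46, 45, 45, 44, 45, 43, 44, 44, 48, 56, 56, 53, 53, 59, 63, 63, 59]
256 [50, 50, 40, 36, 42, 46, 45, 45, 47, 45, 44, 45, 43, 46, 48, 54, 54, 55, 60, 63, 59, 60]
col [65, 89, 95, 94, 92, 94, 94, 87, 65, 47, 43, 46, 44, 47, 46, 44, 39, 37]
```

The torch foot is above the ring. It sits about 1.5–2 mm too far towards +y, judged by the foot's front edge at row 251.9 against the expected 252.5–253.4. I'll correct that and lower it to just above the ring.

Emit:
drive_tool(
  dp=[
    [0,1.5,0],
    [0,1.5,8],
    [0,1.5,14],
    [0,1.5,21],
    [0,1.5,21],
  ],
  rot=[
    [0,0,0],
    [0,0,0],
    [0,0,0],
    [0,0,0],
    [0,0,0],
  ],
  grip=[0,0,0,0,0],
)

```text
time: 5.5
position: [0.5599, -0.2847, 0.1232]
ee_rot: [-3.14, 0.003, -0.0]
wrist_force: [-0.2, 0.9, -0.6]
gripper_width: 0.0332
grasp_force: 40.1
```

```bash
python3 - <<'E'
from h import *
ims=[]
for i in range(4):
    ims.append(r.snapshot("side")[:,:,::-1].astype(float)); s=r.read_state();print(s["position"].round(4),s["wrist_force"].round(2))
im=np.mean(ims,0).astype(np.uint8);cv2.imwrite("pics/s4.png",im);tt=r.snapshot("top")[:,:,::-1];cv2.imwrite("pics/t4.png",tt)
c=np.zeros((600,800,3),np.uint8)
im=np.clip(im.astype(float)*1.6,0,255).astype(np.uint8)
c[:600,:400]=crop(im,248,215,40,60,10);b=np.clip(cv2.imread("pics/side0.png").astype(float)*1.6,0,255).astype(np.uint8);c[:600,400:]=crop(b,248,215,40,60,10)
cv2.imwrite("pics/c4.png",c)
E
```

```text
[ 0.5602 -0.2849  0.124 ] [ 0.01 -0.02 -1.01]
[ 0.5605 -0.285   0.1246] [ 0.28  0.33 -1.04]
[ 0.5608 -0.2851  0.1251] [ 0.59  0.32 -1.54]
[ 0.561  -0.2852  0.1255] [-0.1   0.26 -0.69]
```

View pics/c4.png

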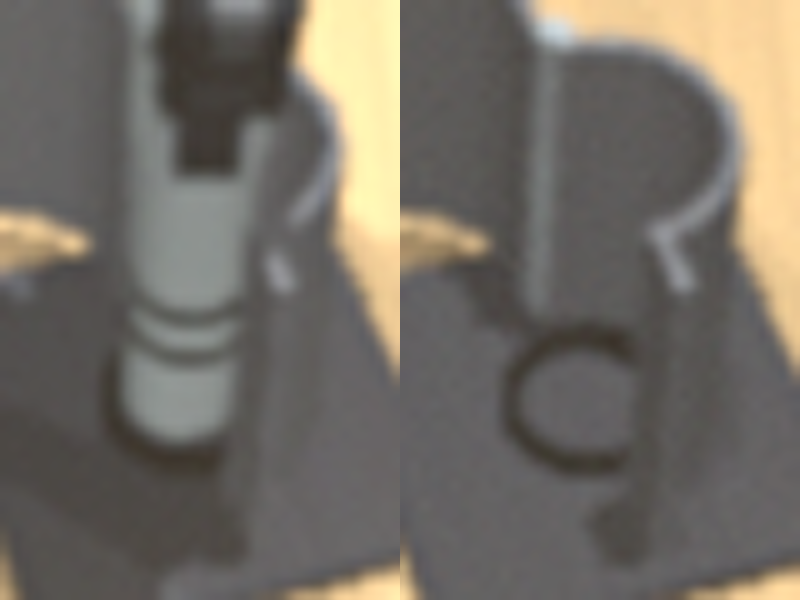

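The side crop shows the foot centred in x over the ring (180 against 180.5). Its front edge at y≈445 against an expected 434–438 means about 1.5–2 mm too far towards −y now that the arm has settled. I'll shift back 1.5 mm and descend.

Emit:
drive_tool(
  dp=[
    [0,-1.5,0],
    [0,-1.5,0],
    [0,-1.5,2],
    [0,-1.5,4],
    [0,-1.5,4],
  ],
  rot=[
    [0,0,0],
    [0,0,0],
    [0,0,0],
    [0,0,0],
    [0,0,0],
  ],
  grip=[0,0,0,0,0],
)

```text
time: 6.25
position: [0.5606, -0.2835, 0.1207]
ee_rot: [-3.141, 0.001, -0.0]
wrist_force: [-0.6, -0.0, -1.2]
gripper_width: 0.0326
grasp_force: 40.2
```

Emit:
drive_tool(
  dp=[
    [0,0,1],
    [0,0,2],
    [0,0,3],
    [0,0,3],
    [0,0,3],
  ],
  rot=[
    [0,0,0],
    [0,0,0],
    [0,0,0],
    [0,0,0],
    [0,0,0],
  ],
  grip=[0,0,0,0,0],
)

```text
time: 6.75
position: [0.5608, -0.2837, 0.1183]
ee_rot: [3.142, 0.0, -0.0]
wrist_force: [0.1, -0.6, -1.6]
gripper_width: 0.0327
grasp_force: 40.2
```

Emit:
drive_tool(
  dp=[
    [0,0,1],
    [0,0,1],
    [0,0,2],
    [0,0,2],
    [0,0,2],
  ],
  rot=[
    [0,0,0],
    [0,0,0],
    [0,0,0],
    [0,0,0],
    [0,0,0],
  ],
  grip=[0,0,0,0,0],
)

```text
time: 7.25
position: [0.5608, -0.2837, 0.1163]
ee_rot: [3.142, 0.0, -0.0]
wrist_force: [0.9, 0.1, -1.2]
gripper_width: 0.0329
grasp_force: 40.2
```

Emit:
drive_tool(
  dp=[
    [0,0,1],
    [0,0,1],
    [0,0,1],
  ],
  rot=[
    [0,0,0],
    [0,0,0],
    [0,0,0],
  ],
  grip=[0,0,0],
)

```text
time: 7.55
position: [0.5611, -0.2838, 0.1161]
ee_rot: [3.141, -0.001, -0.0]
wrist_force: [-0.5, 1.7, 2.9]
gripper_width: 0.033
grasp_force: 40.6
```

The wrist force rose by about 4 N at the expected height (grasp height plus 2 mm), so the torch is seated. I'll release it gently.

Emit:
drive_tool(
  dp=[
    [0,0,0],
    [0,0,0],
    [0,0,0],
    [0,0,0],
    [0,0,0],
  ],
  rot=[
    [0,0,0],
    [0,0,0],
    [0,0,0],
    [0,0,0],
    [0,0,0],
  ],
  grip=[0.45,0.5,0.6,0.75,0.75],
)

```text
time: 8.05
position: [0.5608, -0.2837, 0.1152]
ee_rot: [3.142, 0.0, -0.0]
wrist_force: [-0.6, 0.1, 0.6]
gripper_width: 0.0639
grasp_force: 0.0
```

Emit:
drive_tool(
  dp=[
    [0,0,-20],
    [0,0,-50],
    [0,0,-80],
    [0,0,-80],
    [0,0,-80],
  ],
  rot=[
    [0,0,0],
    [0,0,0],
    [0,0,0],
    [0,0,0],
    [0,0,0],
  ],
  grip=[0.75,0.75,0.75,0.75,0.75],
)

```text
time: 8.55
position: [0.5612, -0.2839, 0.1963]
ee_rot: [3.14, -0.002, -0.0]
wrist_force: [0.0, 0.3, -1.2]
gripper_width: 0.0639
grasp_force: 0.0
```

Emit:
drive_tool(
  dp=[
    [-25,-30,0],
    [-50,-60,0],
    [-75,-95,0],
    [-75,-95,0],
    [-75,-95,0],
  ],
  rot=[
    [0,0,0],
    [0,0,0],
    [0,0,0],
    [0,0,0],
    [0,0,0],
  ],
  grip=[0.5,0.2,0,0,0],
)

```text
time: 9.05
position: [0.4849, -0.1878, 0.1937]
ee_rot: [-3.141, 0.002, 0.001]
wrist_force: [0.7, -0.3, 0.6]
gripper_width: 0.0002
grasp_force: 0.0
```

```bash
python3 - <<'E'
from h import *
im=r.snapshot("side")[:,:,::-1];cv2.imwrite("pics/s5.png",im);t=r.snapshot("top")[:,:,::-1];cv2.imwrite("pics/t5.png",t);s=r.read_state();print(s["position"].round(4),s["gripper_width"])
c=np.zeros((600,800,3),np.uint8)
f=lambda a:np.clip(a.astype(float)*1.4,0,255).astype(np.uint8)
c[:600,:480]=f(crop(im,215,185,80,100,6));c[:480,480:]=f(crop(t,265,150,64,96,5))
cv2.imwrite("pics/c5.png",c)
E
```

```text
[ 0.4861 -0.1891  0.1946] -4.384294304088904e-05
```

View pics/c5.png

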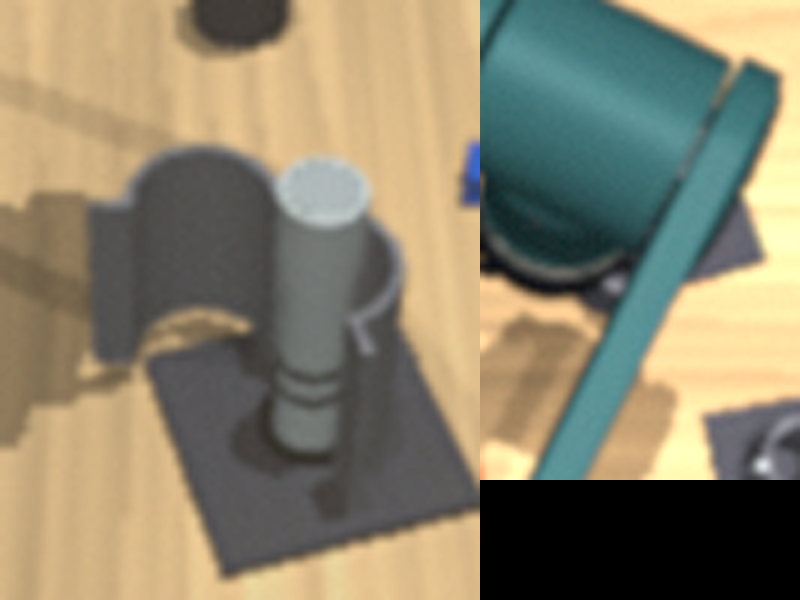

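The torch stands upright inside the ring, with its top at crop (322,188) and foot at (305,445), and the front shell is still open. The shut fingers go down outside the shell next to push it closed.

Emit:
drive_tool(
  dp=[
    [0,0,35],
    [0,0,70],
    [0,0,95],
    [0,0,102],
    [0,0,102],
  ],
  rot=[
    [0,0,0],
    [0,0,0],
    [0,0,0],
    [0,0,0],
    [0,0,0],
  ],
  grip=[0,0,0,0,0],
)

```text
time: 9.65
position: [0.4856, -0.1891, 0.0919]
ee_rot: [-3.14, 0.003, -0.001]
wrist_force: [-0.4, 0.4, -0.0]
gripper_width: -0.0
grasp_force: 0.0
```

Emit:
drive_tool(
  dp=[
    [0,13,0],
    [0,26,0],
    [0,38,0],
    [-2,50,0],
    [-4,62,0],
  ],
  rot=[
    [0,0,0],
    [0,0,0],
    [0,0,0],
    [0,0,0],
    [0,0,0],
  ],
  grip=[0,0,0,0,0],
)

```text
time: 10.15
position: [0.482, -0.2521, 0.0938]
ee_rot: [3.141, -0.001, -0.001]
wrist_force: [0.1, -0.6, -0.1]
gripper_width: 0.0004
grasp_force: 0.0
```

Emit:
drive_tool(
  dp=[
    [1,12,0],
    [4,24,0],
    [9,35,0],
    [16,45,0],
    [22,51,0],
  ],
  rot=[
    [0,0,0],
    [0,0,0],
    [0,0,0],
    [0,0,0],
    [0,0,0],
  ],
  grip=[0,0,0,0,0],
)

```text
time: 10.65
position: [0.5044, -0.303, 0.0932]
ee_rot: [3.141, 0.0, -0.001]
wrist_force: [-2.2, -0.5, 0.4]
gripper_width: -0.0002
grasp_force: 0.7
```

Emit:
drive_tool(
  dp=[
    [5,4,0],
    [10,8,0],
    [14,11,0],
    [17,12,0],
    [17,12,0],
  ],
  rot=[
    [0,0,0],
    [0,0,0],
    [0,0,0],
    [0,0,0],
    [0,0,0],
  ],
  grip=[0,0,0,0,0],
)

```text
time: 11.15
position: [0.5214, -0.3139, 0.0934]
ee_rot: [3.141, -0.001, 0.0]
wrist_force: [-1.7, -1.2, -1.1]
gripper_width: 0.0001
grasp_force: 0.6
```

```bash
python3 - <<'E'
from h import *
im=r.snapshot("side")[:,:,::-1];cv2.imwrite("pics/s6.png",im);s=r.read_state();print(s["position"].round(4),s["wrist_force"].round(2))
f=lambda a:np.clip(a.astype(float)*1.4,0,255).astype(np.uint8)
cv2.imwrite("pics/c6.png",f(crop(im,205,175,100,100,6)))
E
```

```text
[ 0.5213 -0.3137  0.0934] [-0.01 -1.82  0.52]
```

View pics/c6.png

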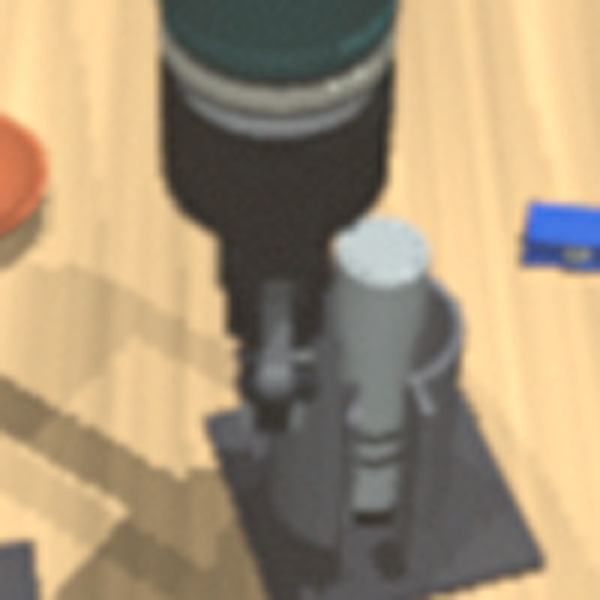

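The shell is about 0.3 rad from shut: the flange edges sit at (350,400) and (410,380), roughly 24 mm apart. The torch is undisturbed. I'll keep pushing slowly.

Emit:
drive_tool(
  dp=[
    [3,1,0],
    [6,2,0],
    [9,3,0],
    [12,4,0],
    [12,4,0],
  ],
  rot=[
    [0,0,0],
    [0,0,0],
    [0,0,0],
    [0,0,0],
    [0,0,0],
  ],
  grip=[0,0,0,0,0],
)

```text
time: 11.7
position: [0.5334, -0.3179, 0.0934]
ee_rot: [3.141, -0.001, -0.0]
wrist_force: [-0.1, -2.8, -0.7]
gripper_width: 0.0003
grasp_force: 0.9
```

Emit:
drive_tool(
  dp=[
    [2,0,0],
    [4,0,0],
    [5,0,0],
    [6,0,0],
    [6,0,0],
  ],
  rot=[
    [0,0,0],
    [0,0,0],
    [0,0,0],
    [0,0,0],
    [0,0,0],
  ],
  grip=[0,0,0,0,0],
)

```text
time: 12.2
position: [0.5379, -0.3184, 0.0934]
ee_rot: [3.14, 0.002, -0.001]
wrist_force: [-3.9, -5.2, 0.1]
gripper_width: -0.0003
grasp_force: 3.0
```

Emit:
drive_tool(
  dp=[
    [1,0,0],
    [2,0,0],
    [2,0,0],
    [2,0,0],
  ],
  rot=[
    [0,0,0],
    [0,0,0],
    [0,0,0],
    [0,0,0],
  ],
  grip=[0,0,0,0],
)

```text
time: 12.6
position: [0.5383, -0.3185, 0.0933]
ee_rot: [3.141, 0.006, -0.001]
wrist_force: [-8.5, -4.0, 2.4]
gripper_width: -0.0
grasp_force: 4.2
```

```bash
python3 - <<'E'
from h import *
im=r.snapshot("side")[:,:,::-1];cv2.imwrite("pics/s7.png",im);s=r.read_state();print(s["position"].round(4),s["wrist_force"].round(2))
f=lambda a:np.clip(a.astype(float)*1.6,0,255).astype(np.uint8)
cv2.imwrite("pics/c7.png",f(crop(im,235,205,60,60,10)))
E
```

```text
[ 0.5383 -0.3185  0.0932] [-8.39 -3.9   3.01]
```

View pics/c7.png

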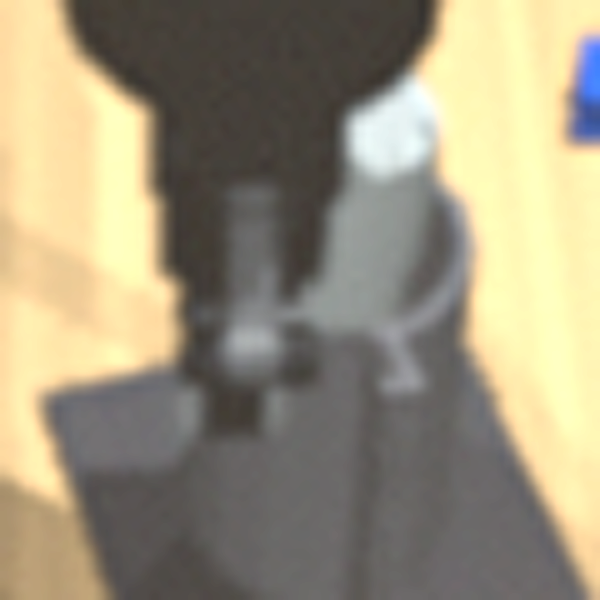

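The fingers have stalled at about 9 N, far above the hinge's resistance, and the flange edges meet at (385,355), so the shell is shut. I'll back off and check.

Emit:
drive_tool(
  dp=[
    [-6,2,0],
    [-25,8,0],
    [-45,10,-10],
    [-50,10,-50],
    [-50,10,-90],
  ],
  rot=[
    [0,0,0],
    [0,0,0],
    [0,0,0],
    [0,0,0],
    [0,0,0],
  ],
  grip=[0,0,0,0,0],
)

```text
time: 13.15
position: [0.4898, -0.3259, 0.1827]
ee_rot: [-3.137, 0.002, -0.0]
wrist_force: [0.8, -0.0, -0.1]
gripper_width: 0.0004
grasp_force: 0.0
```

Emit:
drive_tool(
  dp=[
    [-30,20,-20],
    [-60,40,-20],
    [-90,60,-20],
    [-90,60,-20],
    [-90,60,-20],
  ],
  rot=[
    [0,0,0],
    [0,0,0],
    [0,0,0],
    [0,0,0],
    [0,0,0],
  ],
  grip=[0,0,0,0,0],
)

```text
time: 13.65
position: [0.4011, -0.3872, 0.2035]
ee_rot: [-3.14, -0.002, -0.001]
wrist_force: [-0.2, 0.0, -0.7]
gripper_width: 0.0
grasp_force: 0.0
```

```bash
python3 - <<'E'
from h import *
im=r.snapshot("side")[:,:,::-1];t=r.snapshot("top")[:,:,::-1];s=r.read_state();print(s["position"].round(4),s["wrist_force"].round(2),s["time"])
f=lambda a:np.clip(a.astype(float)*1.6,0,255).astype(np.uint8)
c=np.zeros((600,800,3),np.uint8);c[:,:480]=f(crop(im,245,205,48,60,10));c[:480,480:]=f(crop(t,280,160,40,60,8))
cv2.imwrite("pics/c8.png",c)
E
```

```text
[ 0.4018 -0.3867  0.2032] [0.06 0.33 0.33] 13.75
```

View pics/c8.png

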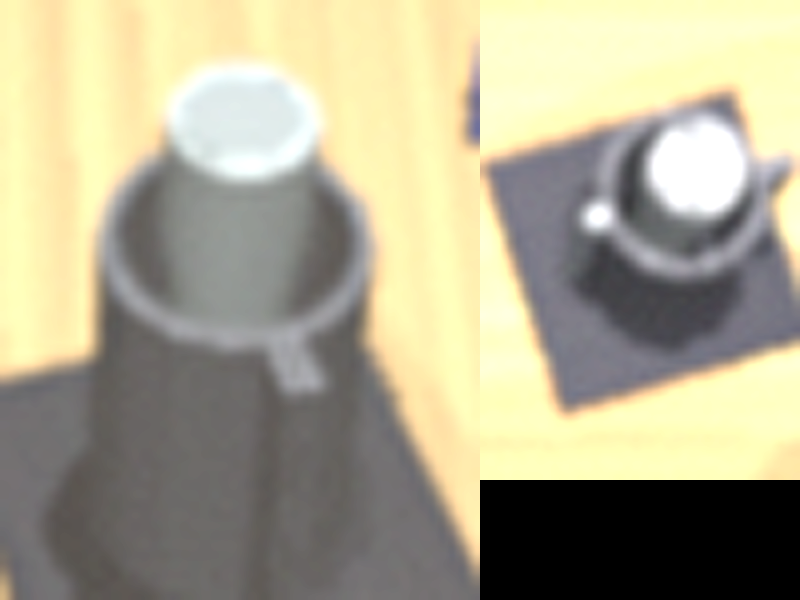

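The tube is closed: the rim runs unbroken through (200,320) to (290,350), and the two flanges lie flat against each other at (300,370). The torch stands upright in the middle, with its top at (243,122), and the gripper is clear.

```bash
python3 -c "
from workcell import r
print(r.hand_in())"
```

```text
the job is handed in; nothing more can be done
None
```

The torch stands head up in the dock's socket, released, with the front shell pushed shut; I handed the job in at about 14 s of the 69 s, and the hand-in returned no verdict.

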